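# Lock the levelling screw of the distillation frame

## Task

Lock the setting of the levelling screw on the steel bracket: fit the long-armed key over the screw's flat tang with its arm in the fork so that the screw is held, then push the jam nut's lever round clockwise (seen from above) until the nut is felt to come up against the bracket and is firmly hand-tight, not forced. Leave the key fully down on the screw, do not let the screw's setting turn, and do not disturb the other things on the bench.

Things in the scene. Friction and masses are not known exactly. Their poses are not given: they have to be found in the camera images.
- screw (a joint): Levelling screw's setting, rad, grows clockwise from above; 0 is the correct setting, as it stands at the start. It turns freely (0.05 N m), so an unheld screw is dragged round by the nut.
- tang_base (a point): Foot of the screw's upright flat tang, on the screw's vertical axis, 62 mm above the table, on the upper face of a 40 mm round collar where the key comes to rest. The dark steel tang is 36 mm long (point x) by 10 mm thick (point y) and stands 22 mm up from here; its top 4 mm step in to 32 x 6 mm as a lead-in. Its x points to the fork; z is up.
- handle (a point): Black upright pin at the end of the jam nut's lever, 16 mm in diameter, from 45 to 95 mm above the table; the point is on its axis, 75 mm above the table. It moves on a circle of 90 mm radius about the screw's vertical axis; point x points radially outward. The flat lever bar (12 mm wide, 45 to 55 mm above the table) joins it to the nut, below the key.
- bracket: Steel bracket plate, 250 x 130 x 12 mm, fixed to the table, with a 60 mm round boss, 40 mm high, that carries the screw. Origin on the table below the screw's axis; x points to the fork (plate from -95 to +155 mm along x). The fork's two posts stand on it.
- nut_top (a point): Centre of the jam nut's top face, 57 mm above the table; 48 mm hexagonal nut. At the start it is loose by an unknown 0.12 to 0.21 turn; clockwise from above tightens. With the screw held, the loose nut needs about 3.5 N at the pin; once it meets the boss the push rises by about 1 N per mm. Firm is 8 to 15 N at the pin (aim at 11 N); over 18 N is forced. Let go, it eases back a few mm and stays.
- key: Long-armed holding key, bare aluminium, 0.25 kg, standing on the table. Origin at the centre of its underside. Hub 60 (x) x 32 (y) x 34 mm; slot in its underside 38 (x) x 12 (y) mm, 26 mm deep. A 12 x 12 mm arm runs along +x to 127 mm from the axis, 14 mm above the underside. Grip post 20 (x) x 18 (y) mm on the hub, from 34 to 76 mm above the underside.
- key_grip (a point): Centre of the key's grip post where it is gripped: on the key's axis, 60 mm above the underside; same axes as the key (x towards the arm, z up).
- key_foot (a point): Centre of the key's underside, at the mouth of the slot; meets tang_base when the key is fully down.
- fork: Fork of two steel posts, fixed on the bracket 110 mm from the screw along the tang's x. Origin midway between the posts at their foot, 12 mm above the table. Posts 16 x 14 mm, tops 90 mm above the table, 20 mm apart: the key's arm lies between them when the key is down and bears on one of them when the nut is turned.
- round_key: Bystander: a key with the same grip post, but a round 48 mm hub and no arm; it does not fit. Origin at the centre of its underside.
- beaker: Bystander: glass beaker, 70 mm wide, 90 mm tall. Origin centre of underside.
- flask: Bystander: conical glass flask, 88 mm wide, 124 mm tall. Origin centre of underside.
- cylinder: Bystander: glass measuring cylinder, 68 mm foot, 174 mm tall. Origin centre of underside.
- spanner: Bystander: steel spanner lying flat, 180 mm long. Origin centre of underside.
- spare_nut: Bystander: plain steel ring nut, 34 mm wide, 13 mm high. Origin centre of underside.
- jar: Bystander: amber jar, 60 mm wide, 85 mm tall. Origin centre of underside.
There are look-alikes about, which are no part of the job. What is shaped like the key but brown or turquoise is not meant.

How it is judged:
By the outcome, as a careful person would: the job done as asked, in the order asked, and still so for the second after the job is handed in, with the robot touching nothing.
It also fails if it takes over 67 s, if anything falls off the work surface, if the arm or the gripper's body presses on something with over 40 N, if the wrist force passes 120 N, or if a joint passes its speed limit or range.

## Robot

A 6-joint arm with a two-finger parallel gripper is mounted at the origin on the work surface. World frame = base frame: x ahead of the robot, y to its left, z up, the work surface at z = 0. Lengths are in m, angles in rad, forces in N, time in s.
With the tool pointing down it reaches from about 0.325 to 0.9 m from the base axis. Payload 6.1 kg.
Tool frame: the origin (TCP) lies on the centre line of the jaws, within the pads' length; the fingertips stand manip.tips_ahead ahead of it and the grasp point (between the pads) lies 3 mm ahead of it (manip.tips_ahead is the distance from the TCP to the fingertips, in m); y points along the fingers, x is the direction in which the jaws open and shut, and the axes are right-handed (so a half turn about y gives the same grasp; the last joint's range is limited). The gripper opens to 85 mm and grips with 20 to 120 N. Pads are 22 mm wide; open, the fingers measure 114 mm over their backs; the gripper's body (76 mm by 85 mm) begins 54 mm behind the grasp point. The pads swing forward as they close: fully open they stand 13 mm farther back than shut.
Start: joints at [-1.411, 0.22, 1.526, -0, 1.395, -0.126], TCP at [0.176, -0.6, 0.253] pointing down, gripper open.
Joint ranges: [-2.98, 2.98], [-0.91, 2.08], [0.09, 2.57], [-1.24, 4.39], [0.2, 2.65], [-2.68, 2.68]. Speed limits (rad/s): [2.57, 2.57, 3.01, 3.14, 3.14, 3.14].

## Interface

Orientations are given as a unit quaternion [x, y, z, w].
In Python, from station import manip, imaging, models gives the robot as it stands.
- The arm moves only by the tool apply_moves, never from a script. Its argument "steps" is one flat list of numbers, 7 for each row, row after row: the shift along the tool's x, y, z normalised to -1 to 1, where 1 is 600 mm, then the turn, a rotation vector about the tool's x, y, z normalised to -1 to 1, where 1 is 45 degrees, then the closure in counts, from 0 (fully open) to 255 (shut). A call has 1 to 5 rows; each row is the pose to reach, as a shift and turn from the pose commanded when the call began, along the tool's axes at that moment; what a row does not reach only later rows make up. A row lasts 1/10 s, in which the tool goes at most 50 mm and 8.59 degrees, less where a joint would pass 70% of its speed; a pose out of reach is approached as far as the arm can. A call with a number of a shift or a turn outside -1 to 1 is refused whole. A call with a gripper value outside its range is refused whole. The fingers move at their own pace and stop on an object; "newtons" is the grip in N (left out, the last holds). Time passes only in rows, so rows that repeat a pose let the fingers close. It gives the time, the measured TCP pose, the force and the opening at its end, in the units of the state.
- manip.observe(): the state, without advancing time (a new reading comes with each control period).
- imaging.get_image(name): name is "scene" or "side" or "wrist"; returns the picture (420x560x3 uint8, red, green, blue); there is no depth.
- imaging.camera_params(name): a dict with "K" (3x3 intrinsics, pixels), "pose" (4x4, takes a point from camera to world coordinates). Camera axes: x right, y up, looking along -z (the intrinsics and any distortion apply to the point x, -y, -z); pixel columns grow to the right and rows downward; lengths in m; the calibration is good to about 2 mm. A picture is of the moment at which its call begins: read the wrist's pose just before it. camera_params takes no time and is no camera call; for the wrist camera it gives the pose at the moment of the call.
- manip.job_done(): hands the job in, once; it reports no verdict.
Trained networks look in the newest picture that a camera, given by its name, has taken for a name from the list of things; names that differ only in an ending like _2 or _b are one class to them, and where a whole thing is asked for, a point or a joint stands for the part that bears it (a point fixed in the world has none). Each returns a list of dicts, best first, with "conf" (0 to 1); they miss things now and then, are a little off and sometimes report something else, mostly with a low value. They report only what shows in the picture. A call takes as long as a camera call. They do not tell look-alikes from the thing itself.
- models.silhouettes(name, camera): "region" (420x560 bool, what is visible of it) and "bbox" ([left, top, right, bottom] in pixels, round what is visible of it).
The state is a dict: "time": time; "joints": joint angles; "qvel": joint speeds; "tau": joint torques, N m; "eef_pos": TCP position; "ee_rot": TCP orientation; "contact_force": force on the tool from outside, world axes, zero at the start; "moment": the same for the moment, N m; "opening": opening from 0.0 (shut) to 1.0 (fully open).
Only numpy, scipy, OpenCV 4.12 (cv2) and the standard library are available. Lean on these libraries where they do the work, as an engineer would, in place of code of your own. Each camera call takes 0.05 s, during which the arm holds its last target. There are 200 camera calls.

## Working session

There is one attempt and no reset: what is moved stays moved. The work goes in short steps, Python scripts to look and compute and a tool call to move; the robot and the scene stay as the last step left them, time stands still between calls to the robot, and variables do not carry over. Pictures are saved under pics/ and viewed, about 8 in all and at most 12, crops included, and the job is handed in when it is done.

Besides the shell and the picture viewer there is one more tool, called after "Emit:" as name(argument=value, ...) on one line, values as JSON. apply_moves: Moves the arm, as the interface text tells. Scaled input: -1 to 1 covers 600 mm each way for a shift and 45 degrees each way for a turn. Its arguments: {"type":"object","properties":{"steps":{"type":"array"},"newtons":{"type":"number"}},"required":["steps"]}

```bash
ls; mkdir -p pics; cat > h.py <<'E'
import numpy as np, cv2
from station import manip, imaging, models
from scipy.spatial.transform import Rotation as R
def ray(cam,u,v,P=None):
    c=P or imaging.camera_params(cam); K=np.array(c["K"]);T=np.array(c["pose"])
    d=np.linalg.inv(K)@np.array([u,v,1.]); d=T[:3,:3]@np.array([d[0],-d[1],-d[2]]); return T[:3,3],d
def atz(cam,u,v,z,P=None):
    o,d=ray(cam,u,v,P); return o+d*(z-o[2])/d[2]
def proj(cam,X,P=None):
    c=P or imaging.camera_params(cam); K=np.array(c["K"]);T=np.array(c["pose"])
    p=(np.atleast_2d(X)-T[:3,3])@T[:3,:3]; q=np.c_[p[:,0],-p[:,1],-p[:,2]]@K.T; return q[:,:2]/q[:,2:]
def save(cam,fn,crop=None,s=1):
    im=imaging.get_image(cam)[:,:,::-1]
    if crop: im=im[crop[1]:crop[3],crop[0]:crop[2]]
    cv2.imwrite("pics/"+fn,cv2.resize(im,None,fx=s,fy=s,interpolation=cv2.INTER_CUBIC))
E
python3 - <<'E'
from h import *
a=imaging.get_image("scene");b=imaging.get_image("side")
cv2.imwrite("pics/a.png",cv2.resize(a[:,:,::-1],(800,600)));cv2.imwrite("pics/b.png",cv2.resize(b[:,:,::-1],(800,600)))
for c in("scene","side"):
    p=imaging.camera_params(c);print(c,{k:np.round(v,3).tolist() if k in("K","pose") else v for k,v in p.items()})
    for n in("key","bracket","handle","fork","round_key"):
        for d in models.silhouettes(n,c): print(n,round(d["conf"],2),d["bbox"])
print(manip.observe(),manip.tips_ahead)
E
```

```text
pics
scene {'K': [[433.687, 0.0, 274.161], [0.0, 433.687, 211.216], [0.0, 0.0, 1.0]], 'pose': [[-0.336, -0.597, 0.728, 1.34], [0.942, -0.202, 0.269, 0.303], [-0.013, 0.776, 0.63, 0.786], [0.0, 0.0, 0.0, 1.0]]}
key 0.95 [362.4, 203.0, 374.5, 250.2]
key 0.89 [401.1, 237.6, 454.5, 287.0]
key 0.65 [403.8, 185.8, 457.7, 215.8]
bracket 0.69 [171.6, 190.3, 251.5, 281.6]
handle 0.65 [201.6, 193.3, 224.9, 234.3]
handle 0.6 [205.4, 189.4, 222.8, 233.7]
fork 0.91 [180.5, 241.2, 209.9, 270.5]
round_key 0.86 [359.4, 253.4, 375.7, 282.3]
side {'K': [[441.93, 0.0, 276.898], [0.0, 441.93, 210.421], [0.0, 0.0, 1.0]], 'pose': [[-0.957, 0.182, -0.225, 0.277], [-0.288, -0.649, 0.704, 0.824], [-0.018, 0.739, 0.674, 0.858], [0.0, 0.0, 0.0, 1.0]]}
key 0.97 [195.7, 332.7, 266.8, 378.9]
key 0.69 [322.5, 342.2, 365.7, 417.7]
key 0.43 [305.9, 311.6, 317.0, 324.1]
bracket 0.84 [213.9, 160.9, 301.9, 215.7]
bracket 0.59 [260.8, 163.4, 304.4, 190.2]
bracket 0.47 [270.9, 165.1, 299.5, 185.4]
bracket 0.33 [210.6, 275.2, 229.1, 305.2]
handle 0.7 [298.0, 254.7, 361.3, 299.3]
handle 0.46 [266.0, 161.7, 302.8, 185.7]
fork 0.67 [228.9, 158.5, 246.9, 196.5]
round_key 0.59 [262.8, 163.0, 302.4, 190.2]
round_key 0.58 [207.8, 276.3, 228.0, 306.7]
{'time': 0.6, 'joints': array([-1.41110164e+00,  2.20374535e-01,  1.52646667e+00,  6.43904648e-06,
        1.39468435e+00, -1.26131049e-01]), 'qvel': array([-0.00051517,  0.0019051 , -0.00093233, -0.00218103,  0.00103994,
        0.0008789 ]), 'tau': array([-8.62517591e-04, -4.96525812e+01, -3.89514577e+01, -2.93018893e-04,
        1.03823306e-03, -1.99132000e-05]), 'eef_pos': array([ 0.17620056, -0.59966364,  0.2533331 ]), 'ee_rot': array([ 0.56613075, -0.42367093,  0.42370815, -0.56610099]), 'contact_force': array([ 0.19238438,  0.41617867, -0.09478388]), 'moment': array([-0.02094897, -0.01142487, -0.01698728]), 'opening': 1.007932240239335} 0.022
```

View pics/a.png

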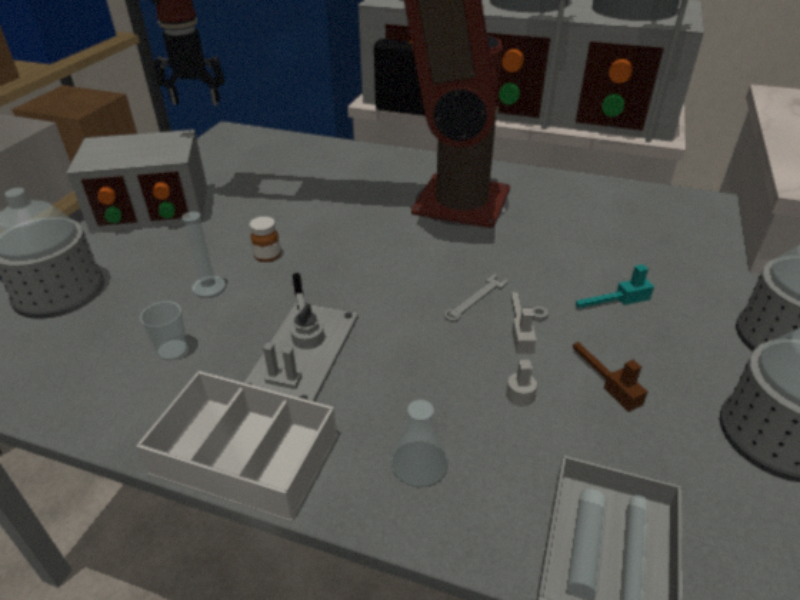

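View pics/b.png

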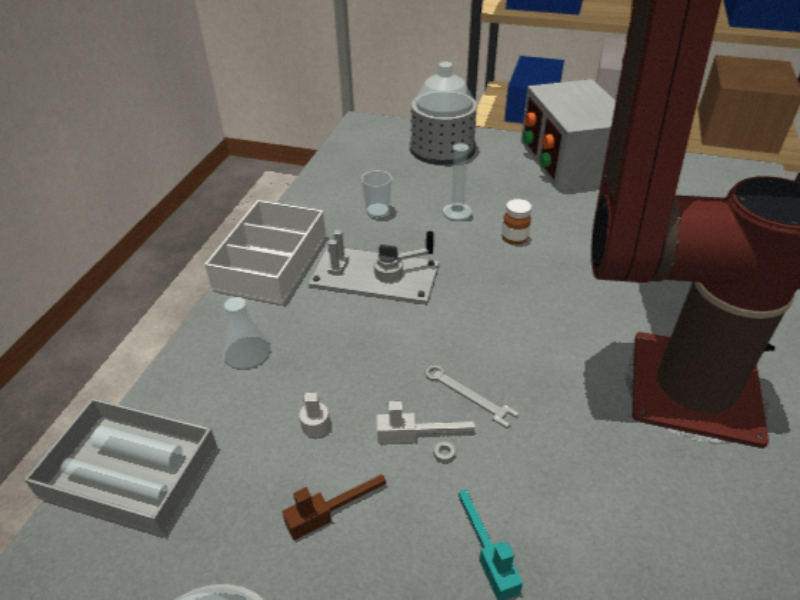

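The whole-bench views show three key shapes in scene (800 px scale): bare aluminium (524,325), brown (622,380) and turquoise (635,288). There is also the armless round key at (522,385). The aluminium one with an arm fits the description. I'll confirm it with an enlarged crop.

```bash
python3 - <<'E'
from h import *
a=imaging.get_image("scene")[:,:,::-1];b=imaging.get_image("side")[:,:,::-1]
def t(im,x,y):  # 100x75 tile x4
    return cv2.resize(im[y:y+75,x:x+100],(400,300),interpolation=cv2.INTER_CUBIC)
cv2.imwrite("pics/c.png",np.clip(1.6*np.vstack([np.hstack([t(a,320,190),t(a,165,188)]),np.hstack([t(b,245,260),t(b,212,150)])]).astype(float),0,255).astype(np.uint8))
P=imaging.camera_params("wrist");T=np.array(P["pose"]);s=manip.observe()
Rt=R.from_quat(s["ee_rot"]).as_matrix();print(np.round(Rt,3));print(np.round(np.array(P["K"]),1).tolist())
print("cam in tool",np.round(Rt.T@(T[:3,3]-s["eef_pos"]),4),np.round(Rt.T@T[:3,:3],3))
E
```

```text
[[ 0.282 -0.     0.959]
 [-0.959 -0.     0.282]
 [ 0.    -1.    -0.   ]]
[[298.6, 0.0, 276.2], [0.0, 298.6, 212.6], [0.0, 0.0, 1.0]]
cam in tool [ 0.     -0.1208  0.0692] [[ 1.     0.    -0.001]
 [-0.001  0.27  -0.963]
 [-0.     0.963  0.27 ]]
```

View pics/c.png

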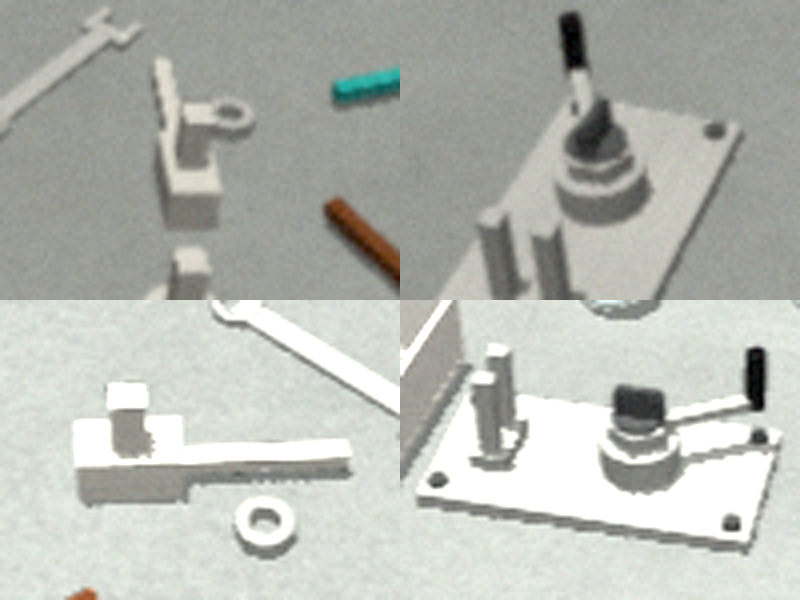

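The aluminium key with its arm is confirmed: side tile hub (130,440), arm end (350,450). The bracket, fork, dark tang and black handle are clear as well. Next is a rough pose fit from these hand-picked pixels.

```bash
cat >> h.py <<'E'
from scipy.optimize import least_squares
def fit(obs,x0,P={}):  # obs: (cam,u,v,X local) ; pose x,y,yaw
    def w(p,X): c,s=np.cos(p[2]),np.sin(p[2]); return np.array([p[0]+c*X[0]-s*X[1],p[1]+s*X[0]+c*X[1],X[2]])
    Ps={c:P.get(c) or imaging.camera_params(c) for c in {o[0] for o in obs}}
    f=lambda p:np.concatenate([proj(o[0],w(p,o[3]),Ps[o[0]])[0]-o[1:3] for o in obs])
    r=least_squares(f,x0,loss="soft_l1"); return r.x,f(r.x).reshape(-1,2)
E
python3 - <<'E'
from h import *
S=lambda x,y:(245+x/4,260+(y-300)/4); C=lambda x,y:(320+x/4,190+y/4)
# side cam looks along -y,; image right = -x world
k=[("side",*S(128,396),(0,0,.076)),("scene",*C(197,114),(0,0,.076)),
("side",*S(350,449),(.127,0,.020)),("scene",*C(162,62),(.127,0,.026)),
("side",*S(80,498),(-.03,.016,0)),("side",*S(77,465),(-.03,.016,.034)),("side",*S(188,463),(.03,.016,.034)),
("scene",*C(167,228),(-.03,-.016,0)),("scene",*C(218,224),(-.03,.016,0)),("scene",*C(219,185),(-.03,.016,.034)),("scene",*C(165,188),(-.03,-.016,.034))]
x0=[*atz("scene",*C(197,114),.076)[:2],0]; print("post",x0, atz("side",*S(128,396),.076), "tip",atz("scene",*C(162,62),.026),atz("side",*S(350,449),.02))
d=atz("scene",*C(162,62),.026)-atz("scene",*C(197,114),.076);x0[2]=np.arctan2(d[1],d[0])
p,r=fit(k,x0);print("key",p.round(4),r.round(1).tolist())
S=lambda x,y:(212+(x-400)/4,150+(y-300)/4); C=lambda x,y:(165+(x-400)/4,188+y/4)
a=atz("scene",*C(595,103),.084);b=atz("side",*S(638,392),.084);print("tang",a,b)
h1=atz("scene",*C(570,15),.095);h2=atz("side",*S(756,350),.095);print("handle",h1,h2)
F=[atz("scene",*C(492,213),.09),atz("scene",*C(545,228),.09),atz("side",*S(483,376),.09),atz("side",*S(498,349),.09)];print("posts",np.round(F,3).tolist())
f=(F[0]+F[1]+F[2]+F[3])/4;d=f-(a+b)/2
g=[("side",*S(638,392),(0,0,.084)),("scene",*C(597,112),(0,0,.084)),("side",*S(483,376),(.11,.017,.09)),("side",*S(498,349),(.11,-.017,.09)),
("scene",*C(492,213),(.11,-.017,.09)),("scene",*C(545,228),(.11,.017,.09)),("scene",*C(742,125),(-.095,.065,.012)),("scene",*C(570,102),(-.095,-.065,.012)),
("side",*S(418,495),(.155,.065,.012)),("side",*S(745,541),(-.095,.065,.012)),("side",*S(779,430),(-.095,-.065,.012))]
p,r=fit(g,[*a[:2],np.arctan2(d[1],d[0])]);print("bracket",p.round(4),r.round(1).tolist())
for h in(h1,h2): e=h[:2]-p[:2];print("h r,ang",np.hypot(*e),np.arctan2(e[1],e[0]))
for n in("beaker","flask","cylinder","jar","spanner","spare_nut","round_key"):
    for c in("scene","side"):
        for q in models.silhouettes(n,c)[:1]:
            l,t,rr,bb=q["bbox"];print(n,c,round(q["conf"],2),atz(c,(l+rr)/2,bb-3,0).round(2)[:2])
E
```

```text
post [np.float64(0.4697780920622153), np.float64(0.23831751300357215), 0] [0.46716172 0.23902257 0.076     ] tip [0.35970664 0.20055383 0.026     ] [0.34651728 0.19869099 0.02      ]
key [ 0.4582  0.2585 -2.6479] [[1.4, 7.7], [8.8, -1.1], [0.1, -0.1], [0.1, -2.9], [-0.2, -0.8], [0.0, -1.4], [-1.9, -5.5], [22.0, -0.6], [-2.6, 1.8], [-1.1, 1.9], [24.5, -0.2]]
tang [ 0.58785382 -0.13925369  0.084     ] [ 0.59536777 -0.13277387  0.084     ]
handle [ 0.52062907 -0.18910102  0.095     ] [ 0.52304035 -0.18955803  0.095     ]
posts [[0.706, -0.148, 0.09], [0.708, -0.113, 0.09], [0.706, -0.114, 0.09], [0.707, -0.147, 0.09]]
bracket [ 0.5973 -0.136   0.0557] [[-0.3, -0.8], [-0.9, 0.2], [-0.1, 0.2], [-0.3, 0.1], [0.2, 0.6], [0.3, -0.4], [0.5, -0.1], [0.1, -2.3], [-1.1, -0.6], [0.5, 0.2], [0.5, -0.1]]
h r,ang 0.09327183907786636 -2.5352902953639584
h r,ang 0.09156747424739299 -2.5161822156072007
beaker scene 0.8 [ 0.7  -0.38]
beaker side 0.56 [ 0.69 -0.35]
flask scene 0.67 [0.61 0.26]
flask side 0.75 [0.77 0.18]
cylinder scene 0.79 [ 0.54 -0.41]
cylinder side 0.68 [ 0.51 -0.4 ]
jar scene 0.64 [ 0.38 -0.35]
jar side 0.77 [ 0.36 -0.34]
spanner scene 0.79 [0.42 0.14]
spanner side 0.65 [0.36 0.19]
spare_nut scene 0.51 [0.38 0.26]
spare_nut side 0.52 [0.38 0.27]
round_key scene 0.87 [0.61 0.27]
round_key side 0.61 [0.6  0.27]
```

```bash
python3 - <<'E'
from h import *
S=lambda x,y:(245+x/4,260+(y-300)/4); C=lambda x,y:(320+x/4,190+y/4)
k=[("side",*S(128,396),(0,0,.076)),("scene",*C(197,114),(0,0,.076)),
("side",*S(350,449),(.127,-.003,.020)),("scene",*C(162,62),(.127,0,.026)),
("side",*S(80,498),(-.03,-.016,0)),("side",*S(77,465),(-.03,-.016,.034)),("side",*S(188,463),(.03,-.016,.034)),("side",*S(188,500),(.03,-.016,0)),
("scene",*C(167,228),(-.03,.016,0)),("scene",*C(218,224),(-.03,-.016,0)),("scene",*C(219,185),(-.03,-.016,.034)),("scene",*C(165,188),(-.03,.016,.034))]
p,r=fit(k,[.47,.239,-2.8]);print("key",p.round(4),r.round(1).tolist())
E
```

```text
key [ 0.4662  0.2377 -2.8173] [[0.6, -0.4], [0.0, -0.9], [0.6, 0.6], [-0.2, -3.1], [0.4, 0.7], [0.6, 0.2], [-0.6, -0.3], [-0.7, -0.7], [-0.6, 0.4], [-1.0, 1.5], [0.5, 1.6], [1.4, 0.8]]
```

```bash
cat >> h.py <<'E'
def plan(pos,th,n=1,way=0,nd=3,start=None):
    """calls of equal rows to reach TCP pos, tool x at world angle th (tool y down), turn sign way; prints scaled units"""
    s=manip.observe(); p=np.array(s["eef_pos"]); Rt=R.from_quat(s["ee_rot"])
    if start is not None: p,Rt=start
    m=lambda t: R.from_matrix(np.array([[np.cos(t),0,-np.sin(t)],[np.sin(t),0,np.cos(t)],[0,-1,0]]))
    x=Rt.as_matrix()[:,0]; t0=np.arctan2(x[1],x[0]); d=(th-t0+np.pi)%(2*np.pi)-np.pi
    if way and d*way<0: d+=2*np.pi*way
    p0=p.copy()
    for i in range(n):
        f=(i+1)/n; tp=p0+(np.array(pos)-p0)*f; tr=m(t0+d*f)
        sh=np.round(Rt.inv().apply(tp-p)/.6,nd); tu=np.round((Rt.inv()*tr).as_rotvec()/np.deg2rad(45),nd)
        print([float(v)+0. for v in (*sh,*tu)],"mm",round(np.linalg.norm(sh)*600,1),"deg",round(np.linalg.norm(tu)*45,1))
        p=p+Rt.apply(sh*.6); Rt=Rt*R.from_rotvec(tu*np.deg2rad(45))
    print("ends",p.round(4)); return p,Rt
E
python3 - <<'E'
from h import *
plan([.466,.238,.215],-2.817+1.5*np.pi,5,way=1)
E
```

```text
[-0.241, 0.013, 0.171, 0.0, -0.81, 0.0] mm 177.5 deg 36.4
[-0.091, 0.013, 0.281, 0.0, -0.81, 0.0] mm 177.4 deg 36.4
[0.093, 0.012, 0.281, 0.0, -0.81, 0.0] mm 177.7 deg 36.4
[0.241, 0.013, 0.17, 0.0, -0.81, 0.0] mm 177.1 deg 36.4
[0.295, 0.013, -0.007, 0.0, -0.809, 0.0] mm 177.2 deg 36.4
ends [0.4662 0.2377 0.2149]
```

Emit:
apply_moves(steps=[-0.241,0.013,0.171,0,-0.81,0,0,-0.241,0.013,0.171,0,-0.81,0,0,-0.241,0.013,0.171,0,-0.81,0,0,-0.241,0.013,0.171,0,-0.81,0,0,-0.241,0.013,0.171,0,-0.81,0,0])

```text
time: 1.9
eef_pos: [0.235, -0.4288, 0.2453]
ee_rot: [-0.671, 0.223, -0.223, 0.672]
contact_force: [0.0, -0.3, 0.3]
opening: 0.999
```

Emit:
apply_moves(steps=[-0.091,0.013,0.281,0,-0.81,0,0,-0.091,0.013,0.281,0,-0.81,0,0,-0.091,0.013,0.281,0,-0.81,0,0,-0.091,0.013,0.281,0,-0.81,0,0,-0.091,0.013,0.281,0,-0.81,0,0])

```text
time: 2.4
eef_pos: [0.2931, -0.2616, 0.2376]
ee_rot: [-0.707, 0.001, -0.002, 0.707]
contact_force: [0.5, -0.9, 0.3]
opening: 1.001
```

Emit:
apply_moves(steps=[0.093,0.012,0.281,0,-0.81,0,0,0.093,0.012,0.281,0,-0.81,0,0,0.093,0.012,0.281,0,-0.81,0,0,0.093,0.012,0.281,0,-0.81,0,0,0.093,0.012,0.281,0,-0.81,0,0])

```text
time: 2.9
eef_pos: [0.3508, -0.0937, 0.2305]
ee_rot: [-0.672, -0.221, 0.22, 0.672]
contact_force: [-0.6, -2.1, -0.5]
opening: 0.999
```

Emit:
apply_moves(steps=[0.241,0.013,0.17,0,-0.81,0,0,0.241,0.013,0.17,0,-0.81,0,0,0.241,0.013,0.17,0,-0.81,0,0,0.241,0.013,0.17,0,-0.81,0,0,0.241,0.013,0.17,0,-0.81,0,0])

```text
time: 3.4
eef_pos: [0.4084, 0.0735, 0.2227]
ee_rot: [-0.569, -0.419, 0.419, 0.57]
contact_force: [-1.0, -0.8, 0.3]
opening: 1.0
```

Emit:
apply_moves(steps=[0.295,0.013,-0.007,0,-0.809,0,0,0.295,0.013,-0.007,0,-0.809,0,0,0.295,0.013,-0.007,0,-0.809,0,0,0.295,0.013,-0.007,0,-0.809,0,0,0.295,0.013,-0.007,0,-0.809,0,0])

```text
time: 3.9
eef_pos: [0.4667, 0.2409, 0.2147]
ee_rot: [0.41, 0.576, -0.576, -0.411]
contact_force: [0.1, -0.7, 0.2]
opening: 1.005
```

```bash
python3 - <<'E'
from h import *
s=manip.observe();print(s["time"],s["eef_pos"],s["joints"].round(3),s["qvel"].round(2))
import pickle
P=imaging.camera_params("wrist");im=imaging.get_image("wrist");pickle.dump((P,im),open("w1.pkl","wb"))
cv2.imwrite("pics/d.png",cv2.resize(im[:,:,::-1],(800,600)))
E
```

```text
3.9 [0.46665365 0.24087018 0.21469815] [ 3.260e-01  1.200e-02  1.828e+00  1.000e-03  1.301e+00 -1.578e+00] [-0.04 -0.04  0.04 -0.03  0.02 -0.3 ]
```

View pics/d.png

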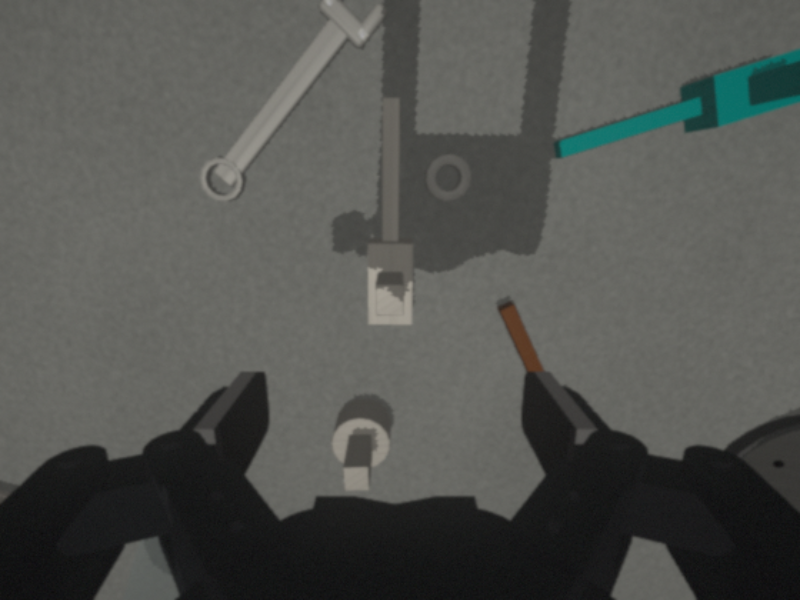

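The wrist view shows the key upright, with its hub at (390,284) and its arm running up to (391,98). It is nearly aligned between the fingers. I'll refine its pose.

```bash
python3 - <<'E'
from h import *
import pickle
P,im=pickle.load(open("w1.pkl","rb"))
W=lambda x,y:((x+.5)*.7-.5,(y+.5)*.7-.5)
o=[("wrist",*W(x,y),X) for x,y,X in [(368,325,(-.03,.016,.034)),(412,325,(-.03,-.016,.034)),(412.5,243,(.03,-.016,.034)),(368,243,(.03,.016,.034)),(383.5,98,(.127,.006,.026)),(399.5,98,(.127,-.006,.026)),(390,303,(0,0,.076))]]
for q in (1,-1):
  oo=[(a,b,c,(X[0],q*X[1],X[2])) for a,b,c,X in o]
  p,r=fit(oo,[.466,.238,-2.817],{"wrist":P});print(p.round(4),r.round(1).tolist())
p=p if np.abs(r).mean()<3 else fit(o,[.466,.238,-2.817],{"wrist":P})[0]
s=manip.observe();print(s["eef_pos"],s["qvel"].round(3))
plan([p[0],p[1],.064],p[2]+1.5*np.pi,1,nd=4)
E
```

```text
[ 0.4713  0.2389 -2.8175] [[0.4, 0.2], [-0.3, 0.5], [0.5, 1.5], [-0.1, 1.2], [-0.8, -0.8], [0.7, -0.7], [-0.3, -0.9]]
[ 0.4713  0.2391 -2.8093] [[31.0, 0.3], [-29.9, 0.4], [-31.2, 1.4], [31.6, 1.3], [11.0, -0.8], [-12.8, -0.8], [0.0, -0.9]]
[0.46624552 0.239466   0.21458524] [-0.033 -0.029  0.031 -0.009  0.01   0.09 ]
[-0.0037, 0.251, -0.0078, -0.0006, 0.0086, 0.0002] mm 150.7 deg 0.4
ends [0.4713 0.2389 0.064 ]
```

Emit:
apply_moves(steps=[0,0.2,-0.005,0,0,0,0,0,0.2,-0.005,0,0,0,0,0,0.2,-0.005,0,0,0,0,0,0.25,-0.005,0,0,0,0,0,0.25,-0.005,0,0,0,0])

```text
time: 4.45
eef_pos: [0.4656, 0.2371, 0.0609]
ee_rot: [-0.411, -0.571, 0.576, 0.415]
contact_force: [-0.2, -0.4, 0.9]
opening: 0.999
```

Emit:
apply_moves(steps=[0,0,0,0,0,0,255,0,0,0,0,0,0,255,0,0,0,0,0,0,255,0,0,0,0,0,0,255,0,0,0,0,0,0,255], newtons=60)

```text
time: 4.95
eef_pos: [0.4698, 0.2389, 0.0662]
ee_rot: [0.413, 0.575, -0.574, -0.412]
contact_force: [-0.1, -1.1, 4.0]
opening: 0.199
```

Emit:
apply_moves(steps=[0,0,0,0,0,0,255,0,0,0,0,0,0,255,0,0,0,0,0,0,255,0,0,0,0,0,0,255,0,0,0,0,0,0,255])

```text
time: 5.45
eef_pos: [0.4698, 0.2389, 0.0661]
ee_rot: [0.413, 0.575, -0.574, -0.412]
contact_force: [-1.6, -0.7, 6.3]
opening: 0.202
```

```bash
python3 - <<'E'
from h import *
s=manip.observe();print(s)
E
```

```text
{'time': 5.45, 'joints': array([ 3.20784239e-01,  2.07626858e-01,  1.92433524e+00, -7.22244914e-05,
        1.00787329e+00, -1.57430236e+00]), 'qvel': array([ 0.00061025, -0.00090479,  0.00143076,  0.00057976,  0.00088757,
       -0.00012989]), 'tau': array([ 1.13883438e-01, -3.90785480e+01, -3.01034117e+01,  5.70652157e-02,
       -4.72032465e-01,  1.43852300e-02]), 'eef_pos': array([0.46984566, 0.23891588, 0.06612535]), 'ee_rot': array([ 0.41309453,  0.57465766, -0.57367661, -0.41233073]), 'contact_force': array([-1.5866824 , -0.68243602,  6.28818274]), 'moment': array([-0.10541594,  0.21897233,  0.01477672]), 'opening': 0.20186428780772697}
```

```bash
python3 - <<'E'
from h import *
s=manip.observe();Rt=R.from_quat(s["ee_rot"])
st=(s["eef_pos"]+np.array([0,0,.135]),Rt)
plan([.525,-.105,.2],.0557+1.5*np.pi,5,way=-1,start=st)
E
```

```text
[-0.115, 0.0, 0.019, 0.002, 0.868, 0.001] mm 69.9 deg 39.1
[-0.101, 0.001, -0.057, 0.0, 0.869, 0.0] mm 69.6 deg 39.1
[-0.042, 0.0, -0.108, 0.0, 0.868, 0.0] mm 69.5 deg 39.1
[0.035, 0.001, -0.11, 0.0, 0.869, 0.0] mm 69.3 deg 39.1
[0.098, 0.0, -0.064, 0.0, 0.868, 0.0] mm 70.2 deg 39.1
ends [ 0.5249 -0.1052  0.2   ]
```

Emit:
apply_moves(steps=[0,-0.02,0,0,0,0,255,0,-0.225,0,0,0,0,255,0,-0.225,0,0,0,0,255,0,-0.225,0,0,0,0,255,0,-0.225,0,0,0,0,255])

```text
time: 5.95
eef_pos: [0.4716, 0.2396, 0.2052]
ee_rot: [0.415, 0.577, -0.572, -0.411]
contact_force: [0.4, -0.3, -2.0]
opening: 0.201
```

Emit:
apply_moves(steps=[-0.115,0,0.019,0,0.868,0,255,-0.115,0,0.019,0,0.868,0,255,-0.115,0,0.019,0,0.868,0,255,-0.115,0,0.019,0,0.868,0,255,-0.115,0,0.019,0,0.868,0,255])

```text
time: 6.45
eef_pos: [0.4789, 0.169, 0.1978]
ee_rot: [-0.582, -0.4, 0.403, 0.583]
contact_force: [0.4, -0.1, -2.5]
opening: 0.2
```

Emit:
apply_moves(steps=[-0.101,0.001,-0.057,0,0.869,0,255,-0.101,0.001,-0.057,0,0.869,0,255,-0.101,0.001,-0.057,0,0.869,0,255,-0.101,0.001,-0.057,0,0.869,0,255,-0.101,0.001,-0.057,0,0.869,0,255])

```text
time: 6.95
eef_pos: [0.4896, 0.1005, 0.1971]
ee_rot: [-0.683, -0.182, 0.185, 0.683]
contact_force: [0.5, -0.4, -2.1]
opening: 0.2
```

Emit:
apply_moves(steps=[-0.042,0,-0.108,0,0.868,0,255,-0.042,0,-0.108,0,0.868,0,255,-0.042,0,-0.108,0,0.868,0,255,-0.042,0,-0.108,0,0.868,0,255,-0.042,0,-0.108,0,0.868,0,255])

```text
time: 7.45
eef_pos: [0.5007, 0.032, 0.1971]
ee_rot: [-0.705, 0.057, -0.054, 0.705]
contact_force: [-0.1, -0.1, -2.1]
opening: 0.2
```

Emit:
apply_moves(steps=[0.035,0.001,-0.11,0,0.869,0,255,0.035,0.001,-0.11,0,0.869,0,255,0.035,0.001,-0.11,0,0.869,0,255,0.035,0.001,-0.11,0,0.869,0,255,0.035,0.001,-0.11,0,0.869,0,255])

```text
time: 7.95
eef_pos: [0.5115, -0.0362, 0.1964]
ee_rot: [0.646, -0.29, 0.287, -0.645]
contact_force: [-0.8, -0.0, -2.2]
opening: 0.203
```

Emit:
apply_moves(steps=[0.098,0,-0.064,0,0.868,0,255,0.098,0,-0.064,0,0.868,0,255,0.098,0,-0.064,0,0.868,0,255,0.098,0,-0.064,0,0.868,0,255,0.098,0,-0.064,0,0.868,0,255])

```text
time: 8.45
eef_pos: [0.5226, -0.1053, 0.1963]
ee_rot: [0.513, -0.489, 0.486, -0.512]
contact_force: [-1.0, 0.5, -2.0]
opening: 0.205
```

Emit:
apply_moves(steps=[0,0,0,0,0,0,255,0,0,0,0,0,0,255,0,0,0,0,0,0,255])

```text
time: 8.75
eef_pos: [0.5236, -0.1053, 0.1979]
ee_rot: [0.514, -0.486, 0.485, -0.514]
contact_force: [0.4, -0.2, -1.6]
opening: 0.2
```

```bash
python3 - <<'E'
from h import *
s=manip.observe();x=R.from_quat(s["ee_rot"]).as_matrix();print(s["time"],s["eef_pos"],s["joints"].round(3),s["qvel"].round(3),x.round(4),np.arctan2(-x[0,0],x[1,0]))
import pickle
P=imaging.camera_params("wrist");im=imaging.get_image("wrist");pickle.dump((P,im,s),open("w2.pkl","wb"))
print(proj("wrist",[[.597,-.136,.084]],P)/.7)
cv2.imwrite("pics/e.png",cv2.resize(np.clip(im[:,:,::-1]*1.5,0,255).astype(np.uint8),(800,600),interpolation=cv2.INTER_CUBIC))
E
```

```text
8.75 [ 0.52359839 -0.10528239  0.19791502] [-0.346  0.051  1.82  -0.     1.271  1.167] [ 0.001 -0.005 -0.008 -0.001  0.001  0.007] [[ 5.750e-02 -1.300e-03  9.983e-01]
 [-9.983e-01  5.000e-04  5.750e-02]
 [-5.000e-04 -1.000e+00 -1.300e-03]] -3.0840332610338383
[[460.82166713 179.27499431]]
```

View pics/e.png

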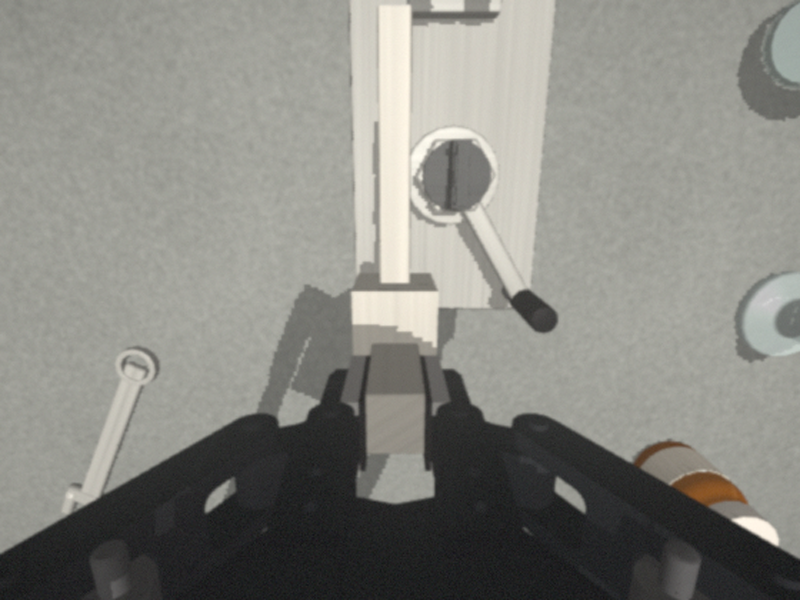

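The held key shows with its hub front edge at y=290 (x 353–437) and its arm tip at (395,5). The screw collar is at (457,175) and the handle at (541,315). I'll enlarge the tang area with more contrast.

```bash
python3 - <<'E'
from h import *
import pickle
P,im,s=pickle.load(open("w2.pkl","rb"))
t=im[:,:,::-1].astype(float)
a=np.clip(t[80:160,280:360]*4.0,0,255); b=np.clip(t[80:240,280:390]*1.5,0,255)
A=cv2.resize(a.astype(np.uint8),(480,480),interpolation=cv2.INTER_CUBIC);B=cv2.resize(b.astype(np.uint8),(320,465))
B=np.vstack([B,np.zeros((15,320,3),np.uint8)]);cv2.imwrite("pics/f.png",np.hstack([A,B]))
E
```

```text
(no output)
```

View pics/f.png

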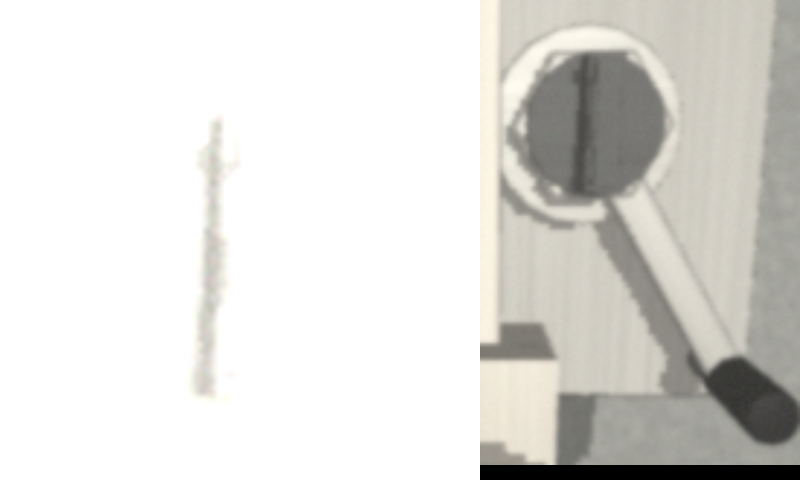

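The contrast was overblown; only the tang's dark left side shows, as a strip. I'll restretch it.

```bash
python3 - <<'E'
from h import *
import pickle
P,im,s=pickle.load(open("w2.pkl","rb"))
g=im.mean(2)[85:165,280:360]; print(np.percentile(g,[2,10,20,40,60]))
a=np.clip((g-20)*255/(75-20),0,255).astype(np.uint8)
a=cv2.resize(a,(600,600),interpolation=cv2.INTER_CUBIC)
for i in range(0,80,10): cv2.putText(a,str(280+i),(int(i*7.5),10),0,.35,255,1);cv2.putText(a,str(85+i),(0,int(i*7.5)+5),0,.35,0,1)
cv2.imwrite("pics/g.png",a)
E
```

```text
[ 57.66666667  77.66666667  80.         122.66666667 135.        ]
```

View pics/g.png

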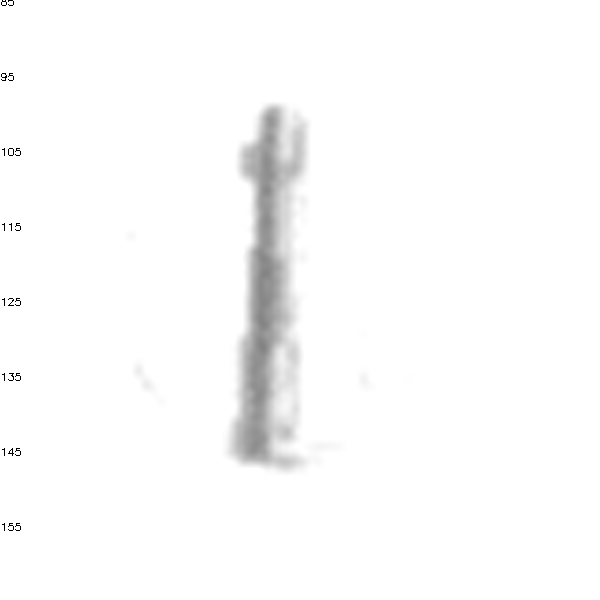

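```bash
python3 - <<'E'
from h import *
import pickle
P,im,s=pickle.load(open("w2.pkl","rb"))
g=cv2.GaussianBlur(im.mean(2),(0,0),.6); W=lambda x,y:((x+.5)*.7-.5,(y+.5)*.7-.5)
m=np.zeros(g.shape,np.uint8); m[92:153,291:350]=(g[92:153,291:350]<98)
n,l,st,c=cv2.connectedComponentsWithStats(m); i=1+st[1:,4].argmax(); m=l==i; print("area",m.sum(),st[i],c[i])
S=4
def model(p):
    r=np.zeros((420*S,560*S),np.uint8); t=np.linspace(0,2*np.pi,60)
    for X in (np.c_[.02*np.cos(t),.02*np.sin(t),0*t+.062],*[[(a*.018,b*.005,z) for a,b in((1,1),(1,-1),(-1,-1),(-1,1))] for z in(.062,.08)],[(a*.016,b*.003,.084) for a,b in((1,1),(1,-1),(-1,-1),(-1,1))]):
        X=np.array(X); co,si=np.cos(p[2]),np.sin(p[2])
        Y=np.c_[p[0]+co*X[:,0]-si*X[:,1],p[1]+si*X[:,0]+co*X[:,1],X[:,2]]
        q=proj("wrist",Y,P); q=(q+.5)*S-.5
        cv2.fillConvexPoly(r,np.round(cv2.convexHull(q.astype(np.float32))*16).astype(np.int32),1,shift=4)
    return cv2.resize(r.astype(np.float32),(560,420),interpolation=cv2.INTER_AREA)
from scipy.optimize import minimize
r=minimize(lambda p:np.abs(model([p[0],p[1],.0557])-m).sum(),[.597,-.136],method="Nelder-Mead",options=dict(initial_simplex=[[.597,-.136],[.601,-.136],[.597,-.132]]))
print("screw",r.x,r.fun,"model area",model([*r.x,.0557]).sum())
# tang foot left edge / top right edge predicted
p=r.x;co,si=np.cos(.0557),np.sin(.0557)
for X in((-.018,.005,.062),(.018,.005,.062),(-.018,.005,.08),(.018,.005,.08),(-.016,.003,.084),(.016,.003,.084),(-.016,-.003,.084)): print(X,proj("wrist",[p[0]+co*X[0]-si*X[1],p[1]+si*X[0]+co*X[1],X[2]],P).round(1))
# plate/fork yaw+pos
o=[("wrist",*W(x,y),X) for x,y,X in [(533,308,(-.095,-.065,.012))]]
A=atz("wrist",*W(555,0),.012,P);B=atz("wrist",*W(533,308),.012,P);C=atz("wrist",*W(350,2),.012,P);D=atz("wrist",*W(356.5,265),.012,P)
for a,b in((A,B),(C,D)): print("edge yaw",np.arctan2(*(a-b)[1::-1]))
y=.0557;print("corner -> origin",B[:2]-np.array([co*-.095+si*.065,si*-.095-co*.065]), "edge gap",np.dot((C-A)[:2],[-si,co]))
# key in hand
z0=s["eef_pos"][2]-.0661; e=s["eef_pos"]
k=[("wrist",*W(x,y),(X[0],X[1],X[2]+z0)) for x,y,X in [(378,5,(.127,.006,.026)),(411,5,(.127,-.006,.026)),(353,290,(.03,.016,.034)),(437.5,290,(.03,-.016,.034)),(380,283,(.03,.006,.026)),(409.5,283,(.03,-.006,.026))]]
p,r=fit(k,[e[0],e[1],.0557],{"wrist":P});print("key",p,"rel",p[:2]-e[:2],r.round(1).tolist())
h=atz("wrist",*W(543,318),.095,P);print("handle",h)
E
```

```text
area 1988 [ 291   98   52   55 1988] [318.07293763 123.41297787]
screw [ 0.59867035 -0.13554134] 134.875 model area 1956.75
(-0.018, 0.005, 0.062) [[311.4 146. ]]
(0.018, 0.005, 0.062) [[312.9 100.3]]
(-0.018, 0.005, 0.08) [[314.  147.3]]
(0.018, 0.005, 0.08) [[315.8  98.2]]
(-0.016, 0.003, 0.084) [[317.4 144.9]]
(0.016, 0.003, 0.084) [[319.1 100.5]]
(-0.016, -0.003, 0.084) [[325.2 144.9]]
edge yaw 0.0764507409707477
edge yaw 0.05736579404787225
corner -> origin [ 0.60062887 -0.13943102] edge gap 0.1275153433071711
key [ 0.52491226 -0.1052219   0.05887115] rel [1.31386608e-03 6.04945144e-05] [[-1.4, -6.7], [1.4, -6.7], [-1.0, 0.6], [0.6, 0.6], [-0.4, 2.0], [0.7, 2.0]]
handle [ 0.52660033 -0.18659017  0.095     ]
```

```bash
python3 - <<'E'
from h import *
import pickle
P,im,s=pickle.load(open("w2.pkl","rb")); e=s["eef_pos"]
W=lambda x,y:((x+.5)*.7-.5,(y+.5)*.7-.5)
k=[(*W(x,y),X) for x,y,X in [(378,5,(.127,.006,.026)),(411,5,(.127,-.006,.026)),(353,290,(.03,.016,.034)),(437.5,290,(.03,-.016,.034)),(380,283,(.03,.006,.026)),(409.5,283,(.03,-.006,.026)),(366,454,(-.01,.009,.076)),(425,454,(-.01,-.009,.076)),(366,394,(.01,.009,.076)),(425,394,(.01,-.009,.076))]]
g=np.array([0,0,.0631])
def f(p):
    Rk=R.from_euler("ZY",[p[3],p[4]])
    return np.concatenate([proj("wrist",Rk.apply(np.array(X)-g)+p[:3],P)[0]-[u,v] for u,v,X in k])
r=least_squares(f,[*(e-[0,0,.003]),.0575,0],loss="soft_l1");print(r.x.round(4),"rel",r.x[:3]-e,"pitch deg",np.rad2deg(r.x[4]));print(f(r.x).reshape(-1,2).round(1).tolist())
a=imaging.get_image("scene");b=imaging.get_image("side");cv2.imwrite("pics/sc.png",a[:,:,::-1])
def t(im,c):
    x,y=int(c[0])-40,int(c[1])-45; return cv2.resize(im[y:y+90,x:x+80,::-1],(400,450),interpolation=cv2.INTER_CUBIC)
q=[.58,-.1,.16];ca=proj("scene",q)[0];cb=proj("side",q)[0];print(ca,cb)
cv2.imwrite("pics/h.png",np.clip(1.4*np.hstack([t(a,ca),t(b,cb)]).astype(float),0,255).astype(np.uint8))
E
```

```text
[ 0.5233 -0.1054  0.1915  0.0597 -0.0037] rel [-0.00028425 -0.00011119 -0.00639333] pitch deg -0.20992463267702605
[[-1.1, -0.5], [1.0, -0.6], [-0.2, 1.9], [0.0, 1.8], [-0.1, 3.2], [0.5, 3.2], [0.2, -1.2], [-0.2, -1.3], [-0.8, -0.2], [0.6, -0.3]]
[226.57703602 190.98355165] [272.59571589 158.63198331]
```

View pics/h.png

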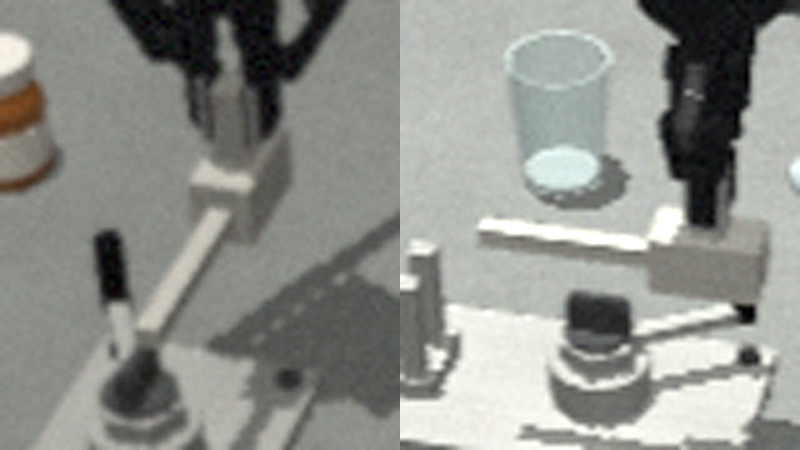

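Emit:
apply_moves(steps=[0.0574,0,0.1212,0,0,0,255,0.0574,0,0.1212,0,0,0,255,0.0574,0.05,0.1212,0,0,0,255,0.0574,0.05,0.1212,0,0,0,255,0.0574,0.05,0.1212,0,0,0,255])

```text
time: 9.4
eef_pos: [0.5975, -0.1354, 0.1677]
ee_rot: [0.514, -0.487, 0.485, -0.513]
contact_force: [-1.2, -0.3, -1.8]
opening: 0.202
```

Emit:
apply_moves(steps=[0,0,0,0,0,0,255,0,0,0,0,0,0,255,0,0,0,0,0,0,255])

```text
time: 9.7
eef_pos: [0.599, -0.1359, 0.1701]
ee_rot: [-0.514, 0.485, -0.486, 0.514]
contact_force: [-0.3, 0.6, -1.4]
opening: 0.196
```

```bash
python3 - <<'E'
from h import *
import pickle
s=manip.observe();print(s["time"],s["eef_pos"],s["qvel"].round(3),s["contact_force"].round(2),s["moment"].round(3))
Q={}
for c in("scene","side","wrist"): P=imaging.camera_params(c);Q[c]=(P,imaging.get_image(c))
pickle.dump((Q,s),open("w3.pkl","wb"))
def t(c,q,h):
    im=Q[c][1];x,y=(proj(c,q,Q[c][0])[0]).astype(int)-[33,h]; print(c,x,y); return cv2.resize(im[y:y+100,x:x+66,::-1],(396,600),interpolation=cv2.INTER_CUBIC)
q=[.64,-.13,.1];cv2.imwrite("pics/i.png",np.clip(1.4*np.hstack([t("scene",q,55),t("side",q,50)]).astype(float),0,255).astype(np.uint8))
E
```

```text
9.7 [ 0.5990059  -0.13591589  0.17008253] [-0.001  0.004  0.004 -0.    -0.001 -0.   ] [-0.34  0.62 -1.35] [ 0.026  0.062 -0.023]
scene 174 167
side 223 116
```

View pics/i.png

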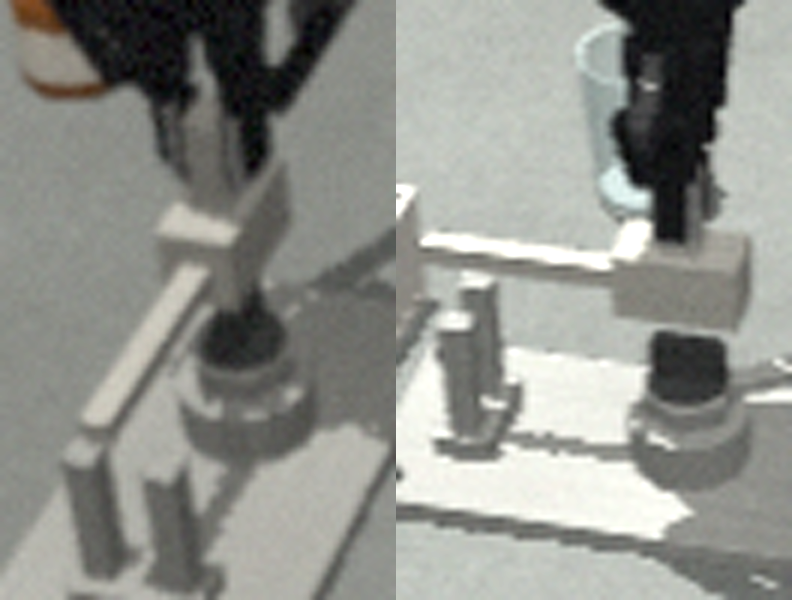

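```bash
python3 - <<'E'
from h import *
import pickle
Q,s=pickle.load(open("w3.pkl","rb")); e=s["eef_pos"]
C=lambda x,y:(174+x/6,167+y/6); S=lambda x,y:(223+(x-396)/6,116+y/6)
k=[("scene",*C(82,414),(.127,-.006,.026)),("scene",*C(110,424),(.127,.006,.026)),("scene",*C(158,243),(.03,-.016,.034)),("scene",*C(236,250),(.03,.016,.034)),("scene",*C(238,318),(.03,.016,0)),
("side",*S(613,260),(.03,.016,.034)),("side",*S(615,315),(.03,.016,0)),("side",*S(738,330),(-.03,.016,0)),("side",*S(751,240),(-.03,-.016,.034)),("side",*S(424,233),(.127,-.006,.026)),("side",*S(424,249),(.127,.006,.026))]
g=np.array([0,0,.0])
def f(p,k):
    Rk=R.from_euler("ZY",[p[3],p[4]])
    return np.concatenate([proj(c,Rk.apply(np.array(X)-g)+p[:3],Q[c][0])[0]-[u,v] for c,u,v,X in k])
for kk in(k,k[:5],k[5:]):
    r=least_squares(f,[e[0],e[1],e[2]-.068,.0575,0],loss="soft_l1",args=(kk,));print(r.x.round(4),"rel",(r.x[:3]-e).round(4),"pitch",np.rad2deg(r.x[4]).round(2));print(f(r.x,kk).reshape(-1,2).round(1).tolist())
E
```

```text
[ 0.597  -0.1364  0.1012  0.0693  0.0217] rel [-0.002  -0.0005 -0.0689] pitch 1.25
[[0.1, 0.8], [0.3, 0.0], [-0.2, -0.7], [-0.9, 0.3], [0.3, -0.4], [-0.4, 0.4], [0.1, 1.1], [0.3, 0.8], [0.1, -0.7], [0.6, -0.5], [-0.7, -0.8]]
[ 0.6065 -0.1305  0.1077  0.069  -0.0107] rel [ 0.0075  0.0054 -0.0624] pitch -0.61
[[-0.1, 0.3], [0.2, -0.4], [-0.0, -0.5], [-0.6, 0.4], [0.5, 0.1]]
[ 0.609  -0.1678  0.0778  0.1509 -0.0224] rel [ 0.01   -0.0319 -0.0923] pitch -1.28
[[0.2, 0.4], [0.2, 0.8], [0.0, 0.1], [-0.5, -0.9], [0.5, -0.1], [-0.4, -0.4]]
```

Emit:
apply_moves(steps=[0,0.015,0,0,0,0,255,0,0.025,0,0,0,0,255,0,0.031,0,0,0,0,255,0,0.036,0,0,0,0,255,0,0.036,0,0,0,0,255])

```text
time: 10.35
eef_pos: [0.5983, -0.1358, 0.1463]
ee_rot: [0.514, -0.486, 0.486, -0.514]
contact_force: [0.5, 0.7, -1.6]
opening: 0.2
```

Emit:
apply_moves(steps=[0,0.004,0,0,0,0,255,0,0.008,0,0,0,0,255,0,0.008,0,0,0,0,255])

```text
time: 10.65
eef_pos: [0.5984, -0.1358, 0.142]
ee_rot: [0.514, -0.486, 0.486, -0.514]
contact_force: [-0.0, -0.5, -1.4]
opening: 0.202
```

Emit:
apply_moves(steps=[0,0.004,0,0,0,0,255,0,0.008,0,0,0,0,255,0,0.012,0,0,0,0,255,0,0.016,0,0,0,0,255,0,0.016,0,0,0,0,255])

```text
time: 11.15
eef_pos: [0.5983, -0.1358, 0.1322]
ee_rot: [0.514, -0.486, 0.486, -0.514]
contact_force: [-0.2, 0.2, -2.4]
opening: 0.199
```

Emit:
apply_moves(steps=[0,0.003,0,0,0,0,255,0,0.005,0,0,0,0,255,0,0.005,0,0,0,0,255])

```text
time: 11.45
eef_pos: [0.5985, -0.1359, 0.1295]
ee_rot: [0.514, -0.486, 0.486, -0.514]
contact_force: [-0.6, 0.7, -2.2]
opening: 0.199
```

Emit:
apply_moves(steps=[0,0.003,0,0,0,0,255,0,0.005,0,0,0,0,255,0,0.005,0,0,0,0,255])

```text
time: 11.75
eef_pos: [0.599, -0.1359, 0.1281]
ee_rot: [-0.514, 0.486, -0.486, 0.514]
contact_force: [-3.2, 1.3, 4.3]
opening: 0.204
```

Emit:
apply_moves(steps=[0,0.001,0,0,0,0,255,0,0.001,0,0,0,0,230,0,0.001,0,0,0,0,150,0,0.001,0,0,0,0,100,0,0.001,0,0,0,0,60])

```text
time: 12.25
eef_pos: [0.5986, -0.1359, 0.126]
ee_rot: [-0.514, 0.486, -0.486, 0.514]
contact_force: [-0.3, 0.1, 0.2]
opening: 0.706
```

```bash
python3 - <<'E'
from h import *
import pickle
s=manip.observe();print(s["time"],s["eef_pos"],s["opening"],s["contact_force"].round(2))
P=imaging.camera_params("wrist");im=imaging.get_image("wrist");a=imaging.get_image("side")
pickle.dump((P,im,s),open("w4.pkl","wb"))
w=cv2.resize(im[:300,120:480,::-1],(400,333));x,y=(proj("side",[.64,-.13,.1])[0]).astype(int)-[33,50]
b=cv2.resize(a[y:y+100,x:x+66,::-1],(396,600),interpolation=cv2.INTER_CUBIC)
c=np.zeros((600,796,3),np.uint8);c[:333,:400]=w;c[:,400:]=b;cv2.imwrite("pics/j.png",np.clip(c*1.4,0,255).astype(np.uint8))
E
```

```text
12.25 [ 0.59864995 -0.13587883  0.12602176] 0.7055971346721333 [-0.32  0.11  0.22]
```

View pics/j.png

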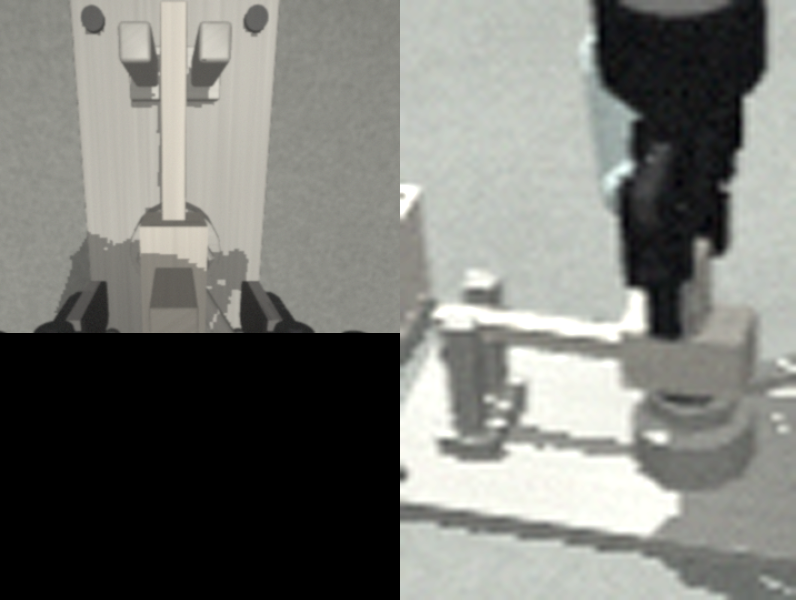

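Ten pictures viewed so far. This one shows the key seated, with its arm centred between the posts. Next I lift clear and plan the push.

Emit:
apply_moves(steps=[0,-0.04,0,0,0,0,60,0,-0.11,0,0,0,0,60,0,-0.11,0,0,0,0,255,0,-0.11,0,0,0,0,255,0,-0.11,0,0,0,0,255])

```text
time: 12.85
eef_pos: [0.598, -0.1357, 0.191]
ee_rot: [0.514, -0.486, 0.485, -0.513]
contact_force: [-0.5, 0.3, -0.6]
opening: 0.253
```

```bash
python3 - <<'E'
from h import *
s=manip.observe();print(s["time"],s["eef_pos"],s["opening"],s["contact_force"].round(2))
C=np.array([.5983,-.1358]);f=np.deg2rad(-144.7);u=np.array([np.cos(f),np.sin(f)]);t=np.array([np.sin(f),-np.cos(f)])
p=C+.09*u-.027*t; th=np.arctan2(t[1],t[0])-np.pi/2; print(p,np.rad2deg(th))
e=plan([*p,.19],th,3,way=1)
# arc increments in tool frame: vector TCP->C in tool at pre-push
Rt=e[1]; v=Rt.inv().apply([*(C-p),0]); print("v",v)
for d in (3,6,9,12,15,1,2,4,.5):
    rot=R.from_rotvec([0,np.deg2rad(d),0]); sh=v-rot.apply(v); print(d,(sh/.6).round(4),round(d/45,4))
E
```

```text
12.85 [ 0.59796952 -0.13566361  0.19102996] 0.2529624771389233 [-0.45  0.29 -0.59]
[ 0.54044977 -0.2098429 ] 35.30000000000002
[0.039, 0.001, -0.034, 0.002, -0.905, -0.001] mm 31.0 deg 40.7
[0.008, 0.0, -0.052, -0.001, -0.904, 0.0] mm 31.6 deg 40.7
[-0.028, 0.001, -0.044, 0.0, -0.905, 0.0] mm 31.3 deg 40.7
ends [ 0.5405 -0.21    0.1898]
v [ 9.00092822e-02 -2.62212726e-05  2.69690271e-02]
3 [-0.0021 -0.      0.0079] 0.0667
6 [-0.0039 -0.      0.0159] 0.1333
9 [-0.0052  0.      0.024 ] 0.2
12 [-0.0061 -0.      0.0322] 0.2667
15 [-0.0065  0.      0.0404] 0.3333
1 [-0.0008  0.      0.0026] 0.0222
2 [-0.0015  0.      0.0053] 0.0444
4 [-0.0028  0.      0.0106] 0.0889
0.5 [-0.0004  0.      0.0013] 0.0111
```

Emit:
apply_moves(steps=[0.039,0,-0.034,0,-0.905,0,255,0.039,0,-0.034,0,-0.905,0,255,0.039,0,-0.034,0,-0.905,0,255,0.039,0,-0.034,0,-0.905,0,255,0.039,0,-0.034,0,-0.905,0,255])

```text
time: 13.35
eef_pos: [0.5785, -0.16, 0.1901]
ee_rot: [-0.651, 0.276, -0.274, 0.651]
contact_force: [-0.4, 0.8, 0.0]
opening: 0.002
```

Emit:
apply_moves(steps=[0.008,0,-0.052,0,-0.904,0,255,0.008,0,-0.052,0,-0.904,0,255,0.008,0,-0.052,0,-0.904,0,255,0.008,0,-0.052,0,-0.904,0,255,0.008,0,-0.052,0,-0.904,0,255])

```text
time: 13.85
eef_pos: [0.5593, -0.1851, 0.1901]
ee_rot: [-0.706, 0.032, -0.03, 0.707]
contact_force: [0.2, 0.4, 0.1]
opening: 0.002
```

Emit:
apply_moves(steps=[-0.028,0.001,-0.044,0,-0.905,0,255,-0.028,0.001,-0.044,0,-0.905,0,255,-0.028,0.001,-0.044,0,-0.905,0,255,-0.028,0.001,-0.044,0,-0.905,0,255,-0.028,0.001,-0.044,0,-0.905,0,255])

```text
time: 14.35
eef_pos: [0.5401, -0.2098, 0.1895]
ee_rot: [-0.672, -0.216, 0.217, 0.674]
contact_force: [-0.3, 0.4, 0.4]
opening: -0.002
```

Emit:
apply_moves(steps=[0,0,0,0,0,0,255,0,0,0,0,0,0,255])

```text
time: 14.55
eef_pos: [0.5406, -0.2098, 0.1902]
ee_rot: [-0.674, -0.213, 0.214, 0.675]
contact_force: [-0.1, 0.4, -0.8]
opening: -0.001
```

```bash
python3 - <<'E'
from h import *
s=manip.observe();print(s["time"],s["eef_pos"],s["opening"],s["contact_force"].round(2),s["joints"].round(2))
P=imaging.camera_params("wrist");im=imaging.get_image("wrist")
# mark predicted finger axis at z .075 and pin model at phi0
C=np.array([.5983,-.1358]);f=np.deg2rad(-144.7)
pin=[*(C+.09*np.array([np.cos(f),np.sin(f)])),.095]; e=s["eef_pos"]
o=cv2.resize(np.clip(im[:,:,::-1]*1.5,0,255).astype(np.uint8),(800,600))
for X,c in((pin,(0,0,255)),([e[0],e[1],.095],(0,255,0)),([*C,.138],(255,0,0))):
    q=proj("wrist",[X],P)[0]/.7;print(q); cv2.circle(o,tuple(q.astype(int)),3,c,-1)
cv2.imwrite("pics/k.png",o)
E
```

```text
14.55 [ 0.54055592 -0.20982145  0.19023862] -0.0014404012753295179 [-0.06  0.44 -0.77] [-0.51  0.17  1.71  0.    1.27 -1.12]
[393.12689865 267.20294258]
[393.51172904 317.44030205]
[608.8706922  285.91960307]
```

View pics/k.png

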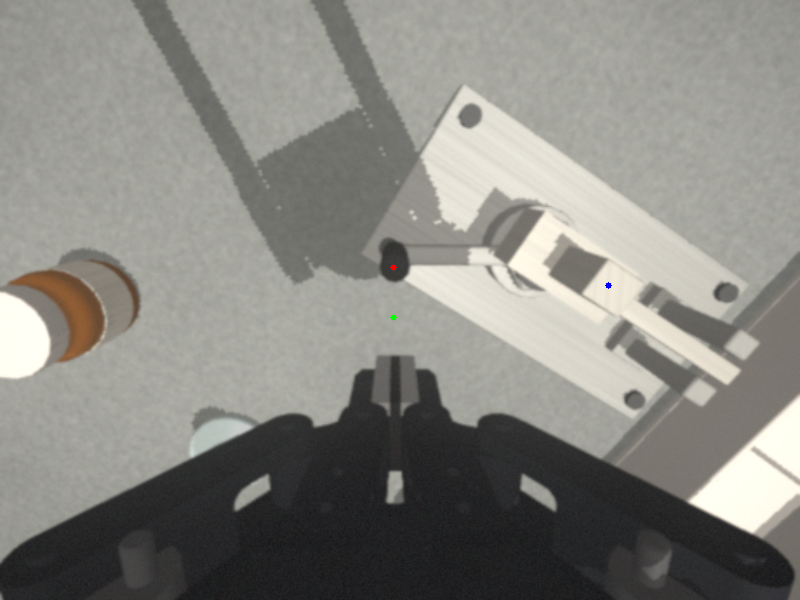

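The red dot (the predicted pin) sits on the pin top at (393,267), so the geometry agrees. Lowering to TCP z 0.09 and closing the gap.

Emit:
apply_moves(steps=[0,0.08,0,0,0,0,255,0,0.14,0,0,0,0,255,0,0.167,0,0,0,0,255,0,0.167,0,0,0,0,255,0,0.167,0,0,0,0,255])

```text
time: 15.1
eef_pos: [0.5419, -0.2105, 0.0924]
ee_rot: [0.674, 0.215, -0.214, -0.674]
contact_force: [-0.8, -0.3, 0.8]
opening: 0.001
```

Emit:
apply_moves(steps=[0,0,0.004,0,0,0,255,0,0,0.008,0,0,0,255,0,0,0.01,0,0,0,255,0,0,0.01,0,0,0,255])

```text
time: 15.5
eef_pos: [0.538, -0.2052, 0.0921]
ee_rot: [0.674, 0.215, -0.214, -0.673]
contact_force: [0.1, -0.4, -0.0]
opening: 0.001
```

```bash
cat > f.py <<'E'
from h import *
s=manip.observe();M=R.from_quat(s["ee_rot"]).as_matrix();C=np.array([.5983,-.1358])
v=M.T@np.array([*(C-s["eef_pos"][:2]),0]); ft=M.T@s["contact_force"]
print(round(s["time"],2),s["eef_pos"].round(4),"F tool",ft.round(2),"push",round(-ft[2],2),"v",v.round(4),"tang ang",np.rad2deg(np.arctan2(M[1,2],M[0,2])).round(2),"joints",s["joints"].round(2))
E
python3 - <<'E'
from f import *
v[1]=0
for d in (2,3,4,6,8,9,12,15):
    sh=v-R.from_rotvec([0,np.deg2rad(d),0]).apply(v); print(d,(sh/.6).round(4),round(d/45,4))
E
```

```text
15.5 [ 0.538  -0.2052  0.0921] F tool [-0.16  0.02 -0.4 ] push 0.4 v [0.0894 0.     0.0218] tang ang 125.33 joints [-0.5   0.27  1.79  0.    1.08 -1.12]
2 [-0.0012  0.      0.0052] 0.0444
3 [-0.0017  0.      0.0078] 0.0667
4 [-0.0022  0.      0.0105] 0.0889
6 [-0.003   0.      0.0158] 0.1333
8 [-0.0036  0.      0.0211] 0.1778
9 [-0.0038  0.      0.0238] 0.2
12 [-0.0043  0.      0.0318] 0.2667
15 [-0.0043  0.      0.0398] 0.3333
```

Emit:
apply_moves(steps=[-0.0012,0,0.0052,0,0.0444,0,255,-0.0022,0,0.0105,0,0.0889,0,255,-0.003,0,0.0158,0,0.1333,0,255,-0.0036,0,0.0211,0,0.1778,0,255,-0.0038,0,0.0238,0,0.2,0,255])

```text
time: 16.0
eef_pos: [0.5283, -0.1955, 0.092]
ee_rot: [0.689, 0.161, -0.16, -0.688]
contact_force: [2.3, -3.2, -0.4]
opening: 0.003
```

```bash
python3 f.py
```

```text
16.0 [ 0.5283 -0.1955  0.092 ] F tool [ 0.67  0.39 -3.9 ] push 3.9 v [0.0892 0.     0.0226] tang ang 116.27 joints [-0.49  0.25  1.82 -0.    1.07 -0.95]
```

Emit:
apply_moves(steps=[-0.0017,0,0.0078,0,0.0667,0,255,-0.003,0,0.0158,0,0.1333,0,255,-0.0038,0,0.0238,0,0.2,0,255,-0.0043,0,0.0318,0,0.2667,0,255,-0.0043,0,0.0398,0,0.3333,0,255])

```text
time: 16.5
eef_pos: [0.5153, -0.1755, 0.092]
ee_rot: [0.704, 0.07, -0.068, -0.703]
contact_force: [1.5, -3.1, -0.4]
opening: 0.0
```

Emit:
apply_moves(steps=[-0.0017,0,0.0078,0,0.0667,0,255,-0.003,0,0.0158,0,0.1333,0,255,-0.0038,0,0.0238,0,0.2,0,255,-0.0043,0,0.0318,0,0.2667,0,255,-0.0043,0,0.0318,0,0.2667,0,255])

```text
time: 17.0
eef_pos: [0.5088, -0.1567, 0.0917]
ee_rot: [0.707, -0.004, 0.005, -0.707]
contact_force: [1.6, -2.6, 1.0]
opening: -0.0
```

```bash
python3 f.py
```

```text
17.0 [ 0.5088 -0.1567  0.0917] F tool [ 1.68 -1.   -2.56] push 2.56 v [0.0892 0.0001 0.022 ] tang ang 89.32 joints [-0.45  0.18  1.9  -0.    1.06 -0.43]
```

Emit:
apply_moves(steps=[-0.0006,0,0.0026,0,0.0222,0,255,-0.0012,0,0.0052,0,0.0444,0,255,-0.0017,0,0.0078,0,0.0667,0,255,-0.0022,0,0.0105,0,0.0889,0,255,-0.0026,0,0.0131,0,0.1111,0,255])

```text
time: 17.5
eef_pos: [0.5071, -0.1486, 0.0914]
ee_rot: [0.706, -0.035, 0.036, -0.706]
contact_force: [1.3, -3.5, 0.2]
opening: 0.002
```

Emit:
apply_moves(steps=[-0.0006,0,0.0026,0,0.0222,0,255,-0.0012,0,0.0052,0,0.0444,0,255,-0.0017,0,0.0078,0,0.0667,0,255,-0.0022,0,0.0105,0,0.0889,0,255,-0.0026,0,0.0131,0,0.1111,0,255])

```text
time: 18.0
eef_pos: [0.5061, -0.1405, 0.0913]
ee_rot: [-0.704, 0.066, -0.066, 0.704]
contact_force: [0.8, -4.1, -0.2]
opening: -0.003
```

Emit:
apply_moves(steps=[-0.0006,0,0.0026,0,0.0222,0,255,-0.0012,0,0.0052,0,0.0444,0,255,-0.0017,0,0.0078,0,0.0667,0,255,-0.0022,0,0.0105,0,0.0889,0,255,-0.0026,0,0.0131,0,0.1111,0,255])

```text
time: 18.5
eef_pos: [0.506, -0.1325, 0.0913]
ee_rot: [0.7, -0.097, 0.097, -0.7]
contact_force: [0.7, -3.6, 0.4]
opening: -0.002
```

```bash
python3 f.py
```

```text
18.5 [ 0.506  -0.1325  0.0913] F tool [ 1.62 -0.44 -3.3 ] push 3.3 v [ 0.0897 -0.      0.0219] tang ang 74.24 joints [-0.41  0.16  1.92 -0.    1.06 -0.13]
```

Emit:
apply_moves(steps=[-0.0006,0,0.0026,0,0.0222,0,255,-0.0012,0,0.0052,0,0.0444,0,255,-0.0017,0,0.0078,0,0.0667,0,255,-0.0022,0,0.0105,0,0.0889,0,255,-0.0026,0,0.0131,0,0.1111,0,255])

```text
time: 19.0
eef_pos: [0.5067, -0.1245, 0.0913]
ee_rot: [0.696, -0.127, 0.127, -0.696]
contact_force: [0.2, -3.7, 0.5]
opening: 0.003
```

Emit:
apply_moves(steps=[-0.0006,0,0.0026,0,0.0222,0,255,-0.0012,0,0.0052,0,0.0444,0,255,-0.0017,0,0.0078,0,0.0667,0,255,-0.0022,0,0.0105,0,0.0889,0,255,-0.0026,0,0.0131,0,0.1111,0,255])

```text
time: 19.5
eef_pos: [0.508, -0.1166, 0.0912]
ee_rot: [-0.689, 0.158, -0.158, 0.689]
contact_force: [1.0, -3.5, 0.1]
opening: -0.0
```

```bash
python3 f.py
```

```text
19.5 [ 0.508  -0.1166  0.0912] F tool [ 2.42 -0.13 -2.76] push 2.76 v [ 0.0897 -0.      0.0219] tang ang 64.24 joints [-0.38  0.16  1.93 -0.    1.06  0.07]
```

Emit:
apply_moves(steps=[-0.0006,0,0.0026,0,0.0222,0,255,-0.0012,0,0.0052,0,0.0444,0,255,-0.0017,0,0.0078,0,0.0667,0,255,-0.0022,0,0.0105,0,0.0889,0,255,-0.0026,0,0.0131,0,0.1111,0,255])

```text
time: 20.0
eef_pos: [0.51, -0.1088, 0.0912]
ee_rot: [-0.682, 0.188, -0.187, 0.682]
contact_force: [0.9, -3.2, -0.1]
opening: 0.001
```

```bash
python3 f.py
```

```text
20.0 [ 0.51   -0.1088  0.0912] F tool [ 2.39  0.12 -2.26] push 2.26 v [ 0.0897 -0.      0.022 ] tang ang 59.24 joints [-0.36  0.16  1.93 -0.    1.06  0.18]
```

```bash
python3 - <<'E'
from f import *
W=imaging.get_image("wrist");a=imaging.get_image("scene")
x,y=(proj("scene",[.6,-.12,.08])[0]).astype(int)-[50,55]
t=cv2.resize(a[y:y+110,x:x+100],(400,440),interpolation=cv2.INTER_CUBIC)
o=np.zeros((500,800,3),np.uint8);o[:440,400:]=t;o[:,:400]=cv2.resize(W[60:410,140:420],(400,500))
cv2.imwrite("pics/l.png",np.clip(o[:,:,::-1]*1.5,0,255).astype(np.uint8))
E
```

```text
20.0 [ 0.51   -0.1088  0.0912] F tool [ 2.39  0.12 -2.26] push 2.26 v [ 0.0897 -0.      0.022 ] tang ang 59.24 joints [-0.36  0.16  1.93 -0.    1.06  0.18]
```

View pics/l.png

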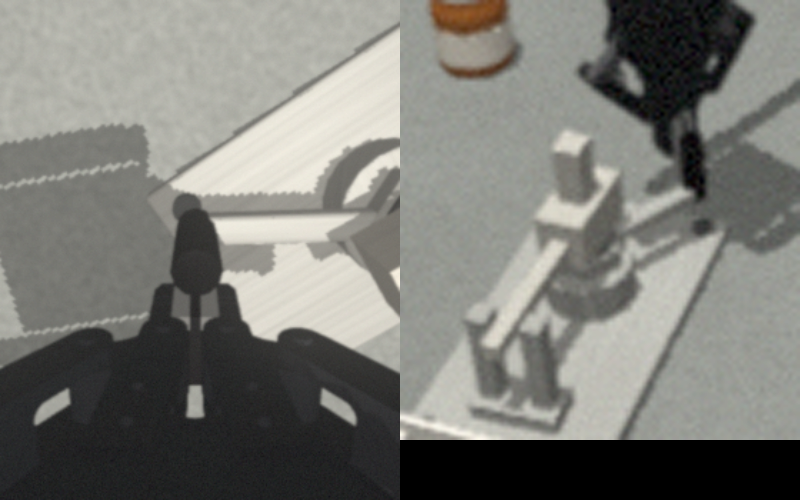

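This is the last allowed picture. It shows the pin centred against the fingers, and the key down with its arm bearing on the post. Continuing by force feel.

Emit:
apply_moves(steps=[-0.0006,0,0.0026,0,0.0222,0,255,-0.0012,0,0.0052,0,0.0444,0,255,-0.0017,0,0.0078,0,0.0667,0,255,-0.0022,0,0.0105,0,0.0889,0,255,-0.0026,0,0.0131,0,0.1111,0,255])

```text
time: 20.6
eef_pos: [0.5127, -0.1012, 0.0913]
ee_rot: [0.673, -0.217, 0.217, -0.673]
contact_force: [0.0, -4.4, 0.6]
opening: -0.0
```

```bash
python3 f.py
```

```text
20.6 [ 0.5127 -0.1012  0.0913] F tool [ 2.56 -0.55 -3.54] push 3.54 v [ 0.0897 -0.      0.022 ] tang ang 54.24 joints [-0.35  0.16  1.92 -0.    1.06  0.28]
```

Emit:
apply_moves(steps=[-0.0006,0,0.0026,0,0.0222,0,255,-0.0012,0,0.0052,0,0.0444,0,255,-0.0017,0,0.0078,0,0.0667,0,255,-0.0017,0,0.0078,0,0.0667,0,255])

```text
time: 21.0
eef_pos: [0.5146, -0.0967, 0.0913]
ee_rot: [-0.667, 0.234, -0.234, 0.667]
contact_force: [-0.0, -2.7, 0.6]
opening: -0.001
```

```bash
python3 f.py
```

```text
21.0 [ 0.5146 -0.0967  0.0913] F tool [ 1.69 -0.63 -2.15] push 2.15 v [ 0.0897 -0.      0.0218] tang ang 51.29 joints [-0.34  0.16  1.92  0.    1.06  0.34]
```

Emit:
apply_moves(steps=[-0.0006,0,0.0026,0,0.0222,0,255,-0.0012,0,0.0052,0,0.0444,0,255,-0.0017,0,0.0078,0,0.0667,0,255,-0.0022,0,0.0105,0,0.0889,0,255])

```text
time: 21.4
eef_pos: [0.5171, -0.0916, 0.0911]
ee_rot: [0.659, -0.258, 0.257, -0.658]
contact_force: [-3.2, -7.5, 1.0]
opening: 0.004
```

```bash
python3 f.py
```

```text
21.4 [ 0.5171 -0.0916  0.0911] F tool [ 2.68 -0.97 -7.68] push 7.68 v [ 0.0896 -0.0001  0.0227] tang ang 47.25 joints [-0.32  0.17  1.92 -0.    1.06  0.42]
```

Emit:
apply_moves(steps=[-0.0006,0,0.0026,0,0.0222,0,255,-0.0006,0,0.0026,0,0.0222,0,255,-0.0006,0,0.0026,0,0.0222,0,255,-0.0006,0,0.0026,0,0.0222,0,255])

```text
time: 21.8
eef_pos: [0.5174, -0.0907, 0.091]
ee_rot: [0.657, -0.264, 0.263, -0.656]
contact_force: [-3.9, -7.1, 1.0]
opening: 0.001
```

```bash
python3 f.py
```

```text
21.8 [ 0.5174 -0.0907  0.091 ] F tool [ 2.09 -0.94 -7.87] push 7.87 v [ 0.0896 -0.0001  0.0233] tang ang 46.29 joints [-0.32  0.17  1.92 -0.    1.06  0.44]
```

Emit:
apply_moves(steps=[-0.0006,0,0.0026,0,0.0222,0,255,-0.0009,0,0.0039,0,0.0333,0,255,-0.0009,0,0.0039,0,0.0333,0,255,-0.0009,0,0.0039,0,0.0333,0,255])

```text
time: 22.2
eef_pos: [0.518, -0.0893, 0.0908]
ee_rot: [0.654, -0.273, 0.271, -0.651]
contact_force: [-6.4, -11.1, 2.0]
opening: -0.003
```

```bash
python3 f.py
```

```text
22.2 [ 0.518  -0.0893  0.0908] F tool [  3.42  -2.   -12.37] push 12.37 v [ 0.0896 -0.0002  0.0242] tang ang 44.79 joints [-0.32  0.17  1.91 -0.    1.06  0.47]
```

Emit:
apply_moves(steps=[0,0,-0.005,0,0,0,255,0,0,-0.015,0,0,0,255,0,0,-0.03,0,0,0,255,0,0,-0.04,0,0,0,255,0,0,-0.04,0,0,0,255])

```text
time: 22.7
eef_pos: [0.5019, -0.1049, 0.0912]
ee_rot: [-0.653, 0.272, -0.272, 0.653]
contact_force: [-0.1, -0.1, 0.6]
opening: 0.006
```

Emit:
apply_moves(steps=[0,-0.08,0,0,0,0,255,0,-0.16,0,0,0,0,255,0,-0.22,0,0,0,0,255,0,-0.22,0,0,0,0,255,0,-0.22,0,0,0,0,255])

```text
time: 23.2
eef_pos: [0.5031, -0.1047, 0.2243]
ee_rot: [-0.653, 0.271, -0.272, 0.653]
contact_force: [-0.5, -0.4, -0.7]
opening: -0.003
```

```bash
python3 - <<'E'
from f import *
import pickle
P=imaging.camera_params("wrist")
b=imaging.get_image("scene");imaging.get_image("side");imaging.get_image("wrist")
for c in("scene","side","wrist"):
    pp=imaging.camera_params(c)
    g=proj(c,[[.5983,-.1358,.138],[.708,-.13,.086],[.5983,-.1358,.062]],pp).round(0).tolist();print(c,"expect post top, arm tip, foot",g)
    for n in("key","handle"):
        for d in models.silhouettes(n,c)[:4]: print(" ",n,round(d["conf"],2),np.round(d["bbox"]))
        if n=="handle":
            for d in models.silhouettes(n,c)[:2]:
                l,t,r,bb=d["bbox"];h=atz(c,(l+r)/2,t+4,.095,pp)[:2]-C;print("   r,ang",np.hypot(*h).round(3),np.rad2deg(np.arctan2(h[1],h[0])).round(1))
E
```

```text
23.2 [ 0.5031 -0.1047  0.2243] F tool [-0.08  0.73 -0.62] push 0.62 v [0.0892 0.0003 0.0456] tang ang 44.83 joints [-0.36 -0.03  1.85  0.    1.32  0.43]
scene expect post top, arm tip, foot [[211.0, 200.0], [195.0, 245.0], [214.0, 223.0]]
  key 0.82 [401. 240. 455. 284.]
  key 0.68 [402. 187. 458. 216.]
  key 0.64 [190. 196. 220. 255.]
  handle 0.79 [208. 204. 246. 234.]
  handle 0.2 [214. 201. 251. 231.]
   r,ang 0.04 140.1
   r,ang 0.058 145.8
side expect post top, arm tip, foot [[270.0, 157.0], [234.0, 167.0], [271.0, 178.0]]
  key 0.92 [321. 345. 363. 419.]
  key 0.86 [227. 156. 283. 184.]
  key 0.62 [199. 332. 269. 380.]
  handle 0.58 [266. 181. 290. 199.]
   r,ang 0.076 123.1
wrist expect post top, arm tip, foot [[407.0, 164.0], [486.0, 50.0], [373.0, 154.0]]
  key 0.81 [341.  27. 510. 194.]
  handle 0.6 [343.  30. 510. 196.]
  handle 0.56 [269. 131. 372. 177.]
   r,ang 0.093 31.2
   r,ang 0.057 116.3
```

```bash
python3 -c "
from station import manip
print(manip.job_done(), manip.observe()['time'])"
```

```text
the job is handed in; nothing more can be done
the job is handed in; nothing more can be done
```

The job is handed in: the long-armed key is on the screw's tang with its arm in the fork, and the jam nut is tightened to about 12 N at the pin. It took about 23 s of robot time, against the 67 s limit. `job_done()` gives no verdict, so none of this is confirmed by the judge.

- **Key:** I picked the bare-aluminium key, lowered it over the tang, and felt about 7 N of contact at the expected 62 mm height. The last picture, taken late in the push, shows it fully down with its arm against one fork post.
- **Nut:** I pushed the lever clockwise for about 80°. The push stayed near 2–4 N while the nut was loose, then rose once it met the bracket. It read 12.4 N at the last step, inside the 8–15 N range, and then I backed off.
- **Last checks:** The gripper is clear and its force reading is back to about zero. The networks still find the key where it should be.

**Weak points:**
- The networks' reading of the handle position at the end was inconsistent, so I relied on the force instead.
- Late in the push there was also an unexplained sideways force of 2–3 N on the fingers.
- I did not measure the screw's setting directly. It could only have moved by the small play of the key in the slot and fork.
- I did not check the bystander objects one by one at the end. No stray contact was felt.

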